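# Open the worn bench press two screw turns and move the tray stop one notch

## Task

Set up the bench press for the next, thicker and longer printing board: turn the handwheel counter-clockwise (seen from above) to open it by two full turns of the screw from where it stands now; the wheel is loose and runs idle at first, so count only the turns that really turn the screw and raise the platen. In the feed tray, lift the red stop bar out of its notches and set it one notch farther from the press, fully home and centred across both rails. Leave the grey stop bar, the ink tin, the paint jar, the cup and the palette knife where they are, and let go of everything at the end.

Things in the scene. Friction and masses are not known exactly. Their poses are not given: they have to be found in the camera images.
- press: Bench press fixed to the table: green frame, base 200 (x) x 240 (y) mm, origin at the centre of its underside on the vertical screw axis; bridge at 115 to 145 mm over a steel platen, handwheel lying level on top. Counter-clockwise seen from above opens it (raises the platen). White scale on one column with a black line every 12 mm, beside a red pointer on the platen.
- hub (a point): Top centre of the grey handwheel's hub, on the screw axis. Three spokes, rim centreline radius 65 mm, bar 14 mm thick, rim top 183 mm above the table. The wheel is loose on the screw: with almost no resistance it turns idle for up to 0.57 turn before taking the screw along, and again after any reversal. At the start 0.28 to 0.57 turn of this is left in the opening direction.
- crank_grip (a point): Grip point of the red upright crank handle on the wheel's rim: on its axis, 65 mm from the screw axis, 219 mm above the table. A cylinder 24 mm across, 60 mm tall (185 to 245 mm above the table), that spins freely on its own axis, so a gripper can keep its orientation while leading it round. Driving the screw takes about 5 N here; the screw stays where it is left.
- screw (a joint): Angle of the press screw itself, rad, growing counter-clockwise from above (opening); 6.283 is one turn and raises the platen 12 mm. It does not count the wheel's idle motion. The screw carries a black collar 100 mm across just under the wheel with one yellow radial mark, seen between the spokes. Starts 0 to 0.5 turn from fully closed.
- platen_edge (a point): Middle of the press's +x (far) edge of the steel platen, half-way up its 18 mm thickness. The platen moves only up and down, 12 mm per turn of the screw.
- tray: Feed tray, fixed. Plywood floor 150 (x) x 250 (y) mm, origin at the centre of its underside. Two aluminium rails 14 mm wide along its y at x = -55 and 55 mm, each with six notches at y = 90, 54, 18, -18, -54, -90 mm, 14 mm wide, floor 30 mm above the table, between round-topped teeth 47 mm high. The press is at the +y end: away from the press is -y.
- red_bar_mid (a point): Centre (34.5 mm above the underside) of the loose red stop bar, standing in a notch pair across both rails at tray y = 90 or -54 mm; 64.5 mm above the table when seated. 150 mm long (x), 10 thick (y), 24 high, with a grip tab at mid-length, 30 (x) by 10 (y) mm, from 24 to 69 mm above the underside. Bar x is along tray x. 0.1 to 0.2 kg. Lift over 17 mm to clear the teeth.
- grey_bar_mid (a point): The same point of a grey stop bar of the same shape, in the other of the two places; to be left alone.
- ink_tin: Ink tin with a blue label, 72 mm across, 75 tall; origin at its underside. Loose; to be left alone.
- paint_jar: Paint jar with a yellow cap, 64 mm across, 90 tall; origin at its underside. Loose; to be left alone.
- blue_cup: Blue plastic cup, 80 mm across, 90 tall; origin at its underside. Loose; to be left alone.
- palette_knife: Palette knife 200 mm long, lying; origin at its underside. Loose; to be left alone.
Things that resemble listed ones, but are neither listed nor needed, are in the scene too. What is shaped like the part that bears red_bar_mid but blue or purple is not meant.

How it is judged (in metres and radians):
At the end, for the whole second after the job is handed in: Platen 24 mm (two screw turns) above its start, within 1.8 mm, screw at rest; red bar at rest, upright, bottomed in both rails (3 mm), one pair of notches farther from the press than at the start, within 15 mm of centred across the tray (distance of platen_edge from where it was at the start of the episode between 0.0222 and 0.0258 m and velocity of joint screw between -0.05 and 0.05 rad/s and (y of red_bar_mid in the frame of tray between 0.049 and 0.059 m or y of red_bar_mid in the frame of tray between -0.095 and -0.085 m) and distance of red_bar_mid from where it was at the start of the episode between 0.022 and 0.05 m and x of red_bar_mid in the frame of tray between -0.015 and 0.015 m and z of red_bar_mid in the frame of tray between 0.0615 and 0.0675 m and angle between the x axis of red_bar_mid and the x axis of tray, either way round below 0.08 rad and angle between red_bar_mid's own z axis and vertical below 0.1 rad and linear speed of red_bar below 0.02 m/s); the robot touches nothing.
It fails at once if the grey stop bar was moved more than 15 mm (distance of grey_bar_mid from where it was at the start of the episode above 0.015 m).
It fails at once if a bystander (tin, jar, cup or palette knife) was pushed more than 30 mm (distance of any of ink_tin, paint_jar, blue_cup, palette_knife from where it was at the start of the episode above 0.03 m).
It also fails if it takes over 72 s, if anything falls off the work surface, if the arm or the gripper's body presses on something with over 40 N, if the wrist force passes 120 N, or if a joint passes its speed limit or range.

## Robot

A 6-joint arm with a two-finger parallel gripper is mounted at the origin on the work surface. World frame = base frame: x ahead of the robot, y to its left, z up, the work surface at z = 0. Lengths are in mm, angles in rad, forces in N, time in s.
With the tool pointing down it reaches from about 425 to 950 mm from the base axis. Payload 3.5 kg.
Tool frame: the origin (TCP) lies at the very end of the fingers, on their centre line; the grasp point (between the pads) lies 19 mm behind it; z points along the fingers, x is the direction in which the jaws open and shut, and the axes are right-handed (so a half turn about z gives the same grasp; the last joint's range is limited). The gripper opens to 85 mm and grips with 20 to 120 N. Pads are 22 mm wide; open, the fingers measure 114 mm over their backs; the gripper's body (76 mm by 85 mm) begins 54 mm behind the grasp point. The pads swing forward as they close: fully open they stand 13 mm farther back than shut.
Start: joints at [1.139, 0.286, 1.577, -0, 1.279, -0.15], TCP at [187.671, 648.372, 231.325] pointing down, gripper open.
Joint ranges: [-2.77, 2.77], [-0.9, 2.22], [0.21, 2.48], [-1.53, 4.67], [0.24, 2.81], [-2.84, 2.84]. Speed limits (rad/s): [2.79, 2.79, 3.14, 3.14, 3.14, 3.14].

## Interface

Orientations are given as a unit quaternion [x, y, z, w].
In Python, from rig import * gives the robot as it stands.
- The arm moves only by the tool servo_tool, never from a script. Its argument "commands" is one flat list of numbers, 4 for each row, row after row: the shift along the tool's x, y, z in cm, then the turn about the tool's z in degrees. A call has 1 to 5 rows; each row is the pose to reach, as a shift and turn from the pose measured when the call began, along the tool's axes at that moment; what a row does not reach only later rows make up. A row lasts 1/12 s, in which the tool goes at most 41.7 mm and 7.16 degrees, less where a joint would pass 70% of its speed; a pose out of reach is approached as far as the arm can. A call with a gripper value outside its range is refused whole. "fingers" is the opening, from 0 (shut) to 1 (fully open), set as the call begins (left out, the last holds). The fingers move at their own pace and stop on an object; the grip force is fixed at half the most. Time passes only in rows, so rows that repeat a pose let the fingers close. It gives the time, the measured TCP pose, the force and the opening at its end, in the units of the state.
- get_state(): the state, without advancing time (a new reading comes with each control period).
- grab_frame(name): name is "side" or "top" or "wrist"; returns the picture (420x560x3 uint8, red, green, blue); there is no depth.
- calibration(name): a dict with "vertical_fov" (degrees; the focal length in pixels is half the picture's height over the tangent of half this angle, whatever the lens; pixels are square), "cx", "cy" (the principal point, pixels), "xyz" and "orientation" of the camera in the world. Camera axes: x right, y down, z forward; pixel columns grow to the right and rows downward; lengths in mm; the calibration is good to about 2 mm. A picture is of the moment at which its call begins: read the wrist's pose just before it. calibration takes no time and is no camera call; for the wrist camera it gives the pose at the moment of the call.
- job_done(): hands the job in, once; it reports no verdict.
The state is a dict: "clock": time; "qpos": joint angles; "joint_vel": joint speeds; "effort": joint torques, N m; "ee_pos": TCP position; "orientation": TCP orientation; "force": force on the tool from outside, world axes, zero at the start; "wrist_torque": the same for the moment, N m; "grip_width": opening from 0.0 (shut) to 1.0 (fully open).
Only numpy, scipy, OpenCV 4.12 (cv2) and the standard library are available. Lean on these libraries where they do the work, as an engineer would, in place of code of your own. Each camera call takes 0.05 s, during which the arm holds its last target.

## Working session

There is one attempt and no reset: what is moved stays moved. The work goes in short steps, Python scripts to look and compute and a tool call to move; the robot and the scene stay as the last step left them, time stands still between calls to the robot, and variables do not carry over. Pictures are saved under pics/ and viewed, and the job is handed in when it is done.

Besides the shell and the picture viewer there is one more tool, called as name(argument=value, ...), one argument or row to a line, values as JSON. servo_tool: Moves the arm, as the interface text tells. Its arguments: {"type":"object","properties":{"commands":{"type":"array"},"fingers":{"type":"number"}},"required":["commands"]}

```bash
ls; mkdir -p pics
cat > h.py <<'E'
from rig import *
import numpy as np, cv2
from scipy.spatial.transform import Rotation as R
def K(c):
    f=210/np.tan(np.radians(c["vertical_fov"])/2); return f
def ray(c,u,v):
    f=K(c); d=np.array([(u-c["cx"])/f,(v-c["cy"])/f,1.]); d=R.from_quat(c["orientation"]).as_matrix()@d
    return np.array(c["xyz"],float),d/np.linalg.norm(d)
def onz(c,u,v,z):
    o,d=ray(c,u,v); return o+d*(z-o[2])/d[2]
def proj(c,p):
    q=R.from_quat(c["orientation"]).as_matrix().T@(np.array(p,float)-np.array(c["xyz"])); return q[:2]/q[2]*K(c)+[c["cx"],c["cy"]]
def tri(l):
    A=np.zeros((3,3));b=np.zeros(3)
    for c,u,v in l:
        o,d=ray(c,u,v);M=np.eye(3)-np.outer(d,d);A+=M;b+=M@o
    p=np.linalg.solve(A,b)
    return p,[np.round(proj(c,p)-[u,v],1) for c,u,v in l]
def save(im,n): cv2.imwrite("pics/"+n+".png",im[:,:,::-1])
E
python3 - <<'E'
from h import *
import json
print(get_state())
for n in("side","top","wrist"):
    c=calibration(n);im=grab_frame(n);save(im,n+"0");print(n,c)
    json.dump({k:(np.array(v).tolist()) for k,v in c.items()},open(n+"0.json","w"))
E
```

```text
pics
{'clock': 0.0, 'qpos': array([ 1.13902355e+00,  2.87156434e-01,  1.57819071e+00, -8.33780552e-06,
        1.27859200e+00, -1.49997967e-01]), 'joint_vel': array([-2.82820480e-04,  2.99336986e-05, -3.75556900e-04, -1.28972416e-06,
        2.40701901e-04, -4.05724072e-04]), 'effort': array([-2.96449443e-04, -4.05979085e+01, -2.92627054e+01, -1.43333982e-04,
        5.68538773e-03, -5.72902962e-06]), 'ee_pos': array([187.38352116, 647.78117235, 229.94590895]), 'orientation': array([ 7.99392529e-01,  6.00807963e-01, -1.03079741e-03,  5.60338736e-04]), 'force': array([ 0.25270445, -0.66704839, -1.2661429 ]), 'wrist_torque': array([-0.00891657,  0.0466788 ,  0.04145868]), 'grip_width': 1.0021151203374097}
side {'vertical_fov': 50.9530045736432, 'cx': 272.4553972955638, 'cy': 209.5127759250211, 'xyz': array([ 125.59331996,  684.65604548, 1124.64635351]), 'orientation': array([-0.2107232 ,  0.91696458, -0.3307746 ,  0.07321107])}
top {'vertical_fov': 51.38956929414772, 'cx': 282.18148240499073, 'cy': 210.4867852021691, 'xyz': array([ 191.49372562,  -29.31214668, 1423.45563093]), 'orientation': array([-0.67539443,  0.73004894, -0.07582154,  0.07156813])}
wrist {'vertical_fov': 70.2073138796752, 'cx': 280.9208993346725, 'cy': 217.0604888575221, 'xyz': array([118.84459226, 667.54697048, 372.92909425]), 'orientation': array([0.79155238, 0.59441633, 0.08419181, 0.11413059])}
```

View pics/side0.png

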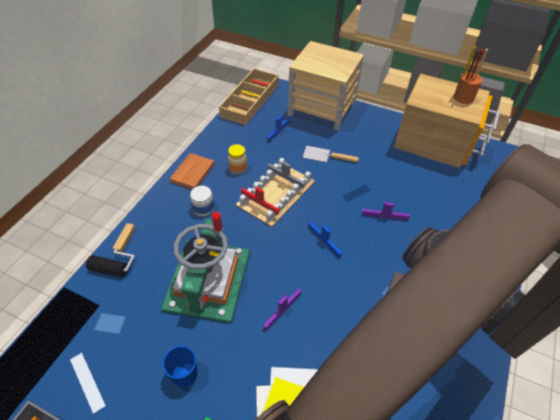

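View pics/top0.png

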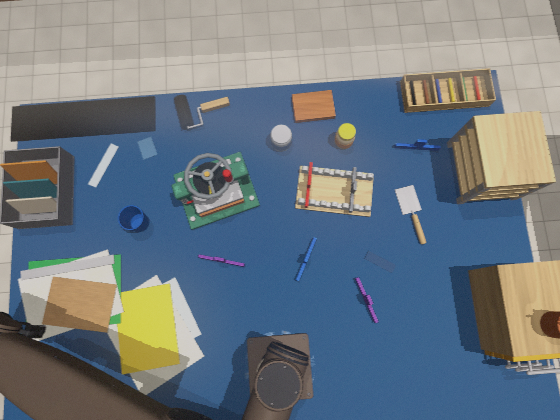

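View pics/wrist0.png

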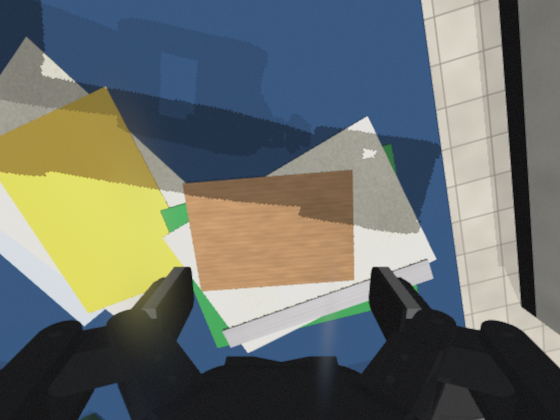

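Run:
```python
import cv2
t=cv2.imread("pics/top0.png");s=cv2.imread("pics/side0.png")
cv2.imwrite("pics/t_press.png",cv2.resize(t[140:240,160:270],None,fx=7,fy=6*7/6,interpolation=3)[:600])
cv2.imwrite("pics/t_press.png",cv2.resize(t[140:235,160:270],None,fx=6,fy=6,interpolation=3))
cv2.imwrite("pics/t_tray.png",cv2.resize(t[150:230,285:385],None,fx=7,fy=7,interpolation=3))
cv2.imwrite("pics/s_press.png",cv2.resize(s[200:325,155:260],None,fx=4.8,fy=4.8,interpolation=3))
cv2.imwrite("pics/s_tray.png",cv2.resize(s[150:230,225:325],None,fx=7,fy=7,interpolation=3))
```

```text
(no output)
```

View pics/t_press.png

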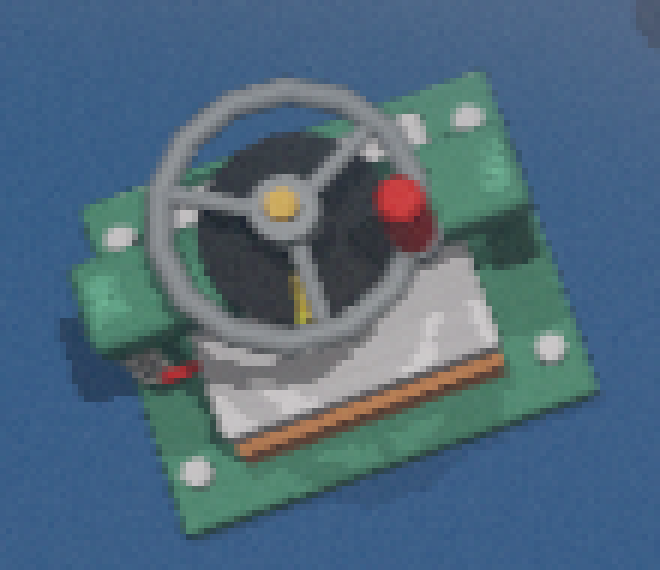

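View pics/t_tray.png

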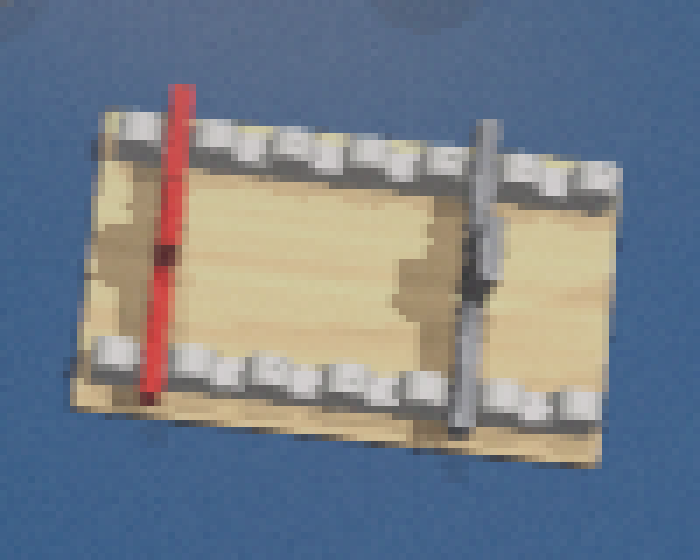

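View pics/s_press.png

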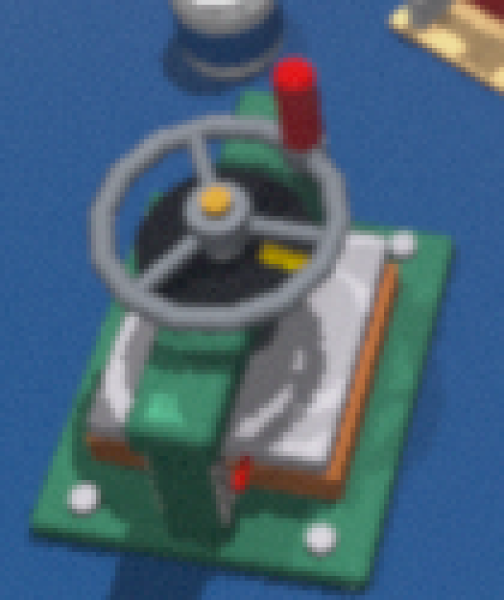

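View pics/s_tray.png

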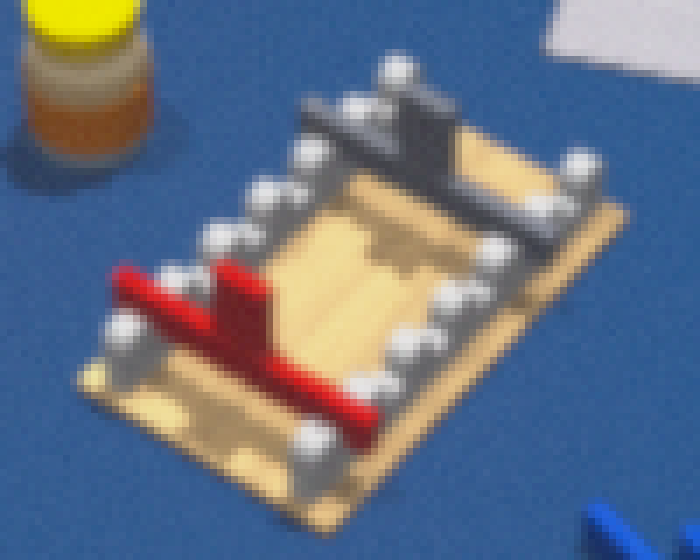

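```bash
cat > m1.py <<'E'
from h import *
import json
T=json.load(open("top0.json"));S=json.load(open("side0.json"))
def tt(x,y):return T,(x+.5)/7-.5+285,(y+.5)/7-.5+150
def st(x,y):return S,(x+.5)/7-.5+225,(y+.5)/7-.5+150
def tp(x,y):return T,(x+.5)/6-.5+160,(y+.5)/6-.5+140
def sp(x,y):return S,(x+.5)/4.8-.5+155,(y+.5)/4.8-.5+200
for n,l in dict(hub=[tp(282,205),sp(216,198)],crank=[tp(404,197),sp(296,72)],rimpt=[],
 tabtop=[tt(166,250),st(243,272)],redL=[tt(182,92),st(125,272)],redR=[tt(150,398),st(372,418)],
 trayR=[tt(600,464),st(628,208)],trayN=[tt(72,409),st(328,530)],trayL=[tt(103,110),st(80,380)],
 pA=[tp(187,534),sp(365,588)],pB=[tp(598,390),sp(452,238)],greytab=[tt(485,262),st(428,95)],jar=[(T,346.5,131),(S,237,151.5)]).items():
    if l:
        p,e=tri(l);print(n,np.round(p,1),e)
print(onz(*tp(478,73),0),onz(*tp(82,212),8))
E
python3 m1.py
```

```text
hub [579.6 165.9 192.9] [array([-0.1, -0.2]), array([0.2, 0.1])]
crank [564.  101.  237.8] [array([0. , 0.1]), array([-0.1, -0. ])]
tabtop [ 551.9 -134.   108.1] [array([-0.7, -2.6]), array([2.5, 0.9])]
redL [ 634.3 -154.5   52.2] [array([-0., -0.]), array([0., 0.])]
redR [ 490.9 -126.3   50.4] [array([-0.1, -0.5]), array([0.5, 0.2])]
trayR [ 450.8 -338.9    6. ] [array([-0. , -0.1]), array([0.1, 0. ])]
trayN [497.5 -92.3   4. ] [array([-0. , -0.2]), array([0.2, 0.1])]
trayL [ 642.7 -119.7    6.5] [array([0. , 0.1]), array([-0.1, -0. ])]
pA [453.7 255.5   3.8] [array([0.1, 0.2]), array([-0.3, -0.1])]
pB [517.3  24.9   9.9] [array([-0.1, -0.3]), array([0.3, 0.1])]
greytab [ 532.  -277.1  102.4] [array([-0.3, -1.1]), array([1. , 0.4])]
jar [ 723.9 -280.    76.1] [array([0.2, 0.6]), array([-0.5, -0.2])]
[709.53156483  81.22573646   0.        ] [641.87639568 307.43870464   8.        ]
```

```bash
cat >> h.py <<'E'
def go(x,y,z,yaw=None):
    s=get_state();Rm=R.from_quat(s["orientation"]).as_matrix()
    d=Rm.T@(np.array([x,y,z])-s["ee_pos"]); yw=np.degrees(np.arctan2(Rm[1,0],Rm[0,0]))
    print("t",round(s["clock"],2),"tcp",np.round(s["ee_pos"],1),"yaw",round(yw,1),"F",np.round(s["force"],1),"grip",round(s["grip_width"],3))
    print("shift cm",np.round(d/10,2),"turn",None if yaw is None else round(yw-yaw,2))
E
python3 -c "
from h import *
go(555,103,330)"
```

```text
t 0.15 tcp [187.4 647.9 230.2] yaw 73.9 F [ 0.9 -0.1  0.7] grip 1.003
shift cm [-42.14  50.46  -9.92] turn None
```

servo_tool(
  commands=[-12,14,-10,0,-12,14,-10,0,-12,14,-10,0,-12,14,-10,0,-12,14,-10,0],
)

```text
clock: 0.57
ee_pos: [288.4, 493.1, 330.2]
orientation: [0.799, 0.601, -0.001, 0.001]
force: [0.7, 1.3, -0.2]
grip_width: 1.0
```

servo_tool(
  commands=[-30,36.5,0,0,-30,36.5,0,0,-30,36.5,0,0,-30,36.5,0,0,-30,36.5,0,0],
)

```text
clock: 0.98
ee_pos: [406.2, 321.0, 330.1]
orientation: [0.799, 0.601, -0.001, 0.001]
force: [0.9, 0.5, 0.4]
grip_width: 1.003
```

servo_tool(
  commands=[-16.8,20.3,0,0,-16.8,20.3,0,0,-16.8,20.3,0,0,-16.8,20.3,0,0,-16.8,20.3,0,0],
)

```text
clock: 1.4
ee_pos: [523.3, 148.5, 330.3]
orientation: [0.799, 0.601, -0.001, 0.0]
force: [0.8, 0.1, 0.7]
grip_width: 1.001
```

servo_tool(
  commands=[-4,4.8,0,0,-4,4.8,0,0,-4,4.8,0,0],
)

```text
clock: 1.65
ee_pos: [560.1, 92.6, 329.3]
orientation: [0.801, 0.599, -0.002, 0.001]
force: [-0.9, 1.3, 0.4]
grip_width: 0.998
```

Run:
```python
from h import *
import json
go(564,101,330)
c=calibration("wrist");im=grab_frame("wrist");save(im,"w1")
json.dump({k:(np.array(v).tolist()) for k,v in c.items()},open("w1.json","w"))
print(c["xyz"])
for p in [(579.6,165.9,193),(564,101,245)]: print(proj(c,p))
```

```text
t 1.65 tcp [560.1  92.6 329.3] yaw 73.6 F [-0.9  1.3  0.4] grip 0.998
shift cm [ 0.91  0.14 -0.07] turn None
[491.79241631 112.89379205 472.22365314]
[360.99518879 204.88048519]
[293.5337874  224.69310625]
```

View pics/w1.png

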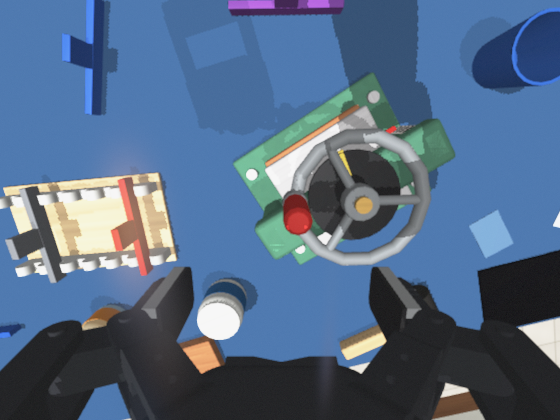

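Run:
```python
import cv2
t=cv2.imread("pics/w1.png")
cv2.imwrite("pics/w1c.png",cv2.resize(t[115:275,250:440],None,fx=3.7,fy=3.7,interpolation=3))
```

```text
(no output)
```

View pics/w1c.png

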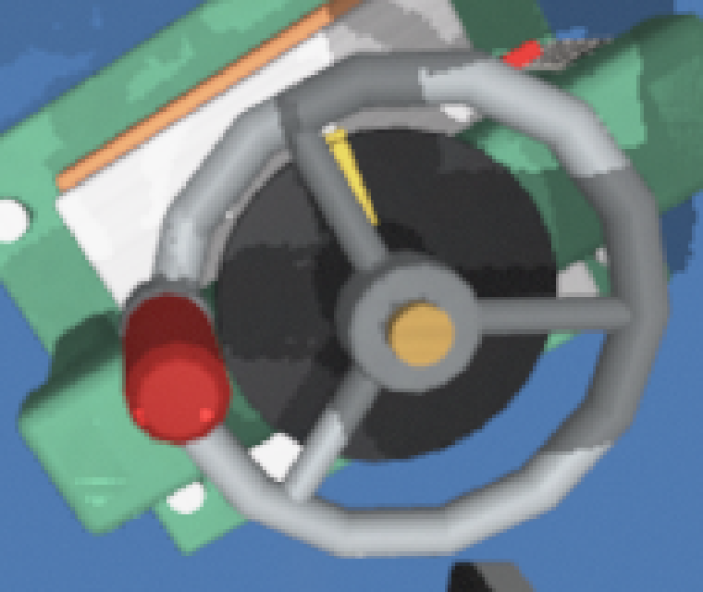

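```bash
cat > m2.py <<'E'
from m1 import *
W=json.load(open("w1.json"))
def w(x,y):return W,(x+.5)/3.7-.5+250,(y+.5)/3.7-.5+115
print("----")
print(tri([tp(282,205),sp(216,198),w(421,333)]))
print(tri([tp(404,197),sp(296,72),w(178,393)]))
print("crank z245",onz(*w(178,393),245),onz(*tp(404,197),245),onz(*sp(296,72),245))
h=onz(*w(421,333),193);print("hub",h)
for z in (165,170,175): 
    m=onz(*w(337,132),z);cc=onz(*w(387,295),z);print(z,m,cc,np.hypot(*(m-cc)[:2]),np.hypot(*(m-h)[:2]),np.degrees(np.arctan2(*(m-h)[1::-1])))
m=onz(*tp(300,322),170);print("top mark",m,np.degrees(np.arctan2(*(m-h)[1::-1])))
E
python3 m2.py|sed -n '/----/,$p'
```

```text
----
(array([579.13780951, 166.74604399, 194.53251432]), [array([-0.4, -0.2]), array([0.1, 0. ]), array([-1.3, -0.1])])
(array([563.43666795, 102.62520399, 239.31796199]), [array([-0.6,  0.2]), array([-0.3,  0.1]), array([-2.7,  0.6])])
crank z245 [561.86043511 105.08279925 245.        ] [561.99794101 100.28662067 245.        ] [560.12301012 105.74797093 245.        ]
hub [580.01961434 168.18230079 193.        ]
165 [527.32939369 163.64826702 165.        ] [575.29880387 166.83003385 165.        ] 48.07481620604695 52.8849393881469 -175.0817698873026
170 [526.7510369  162.82224867 170.        ] [573.93975507 165.95223292 170.        ] 47.29240873651553 53.53757093182695 -174.2540586225881
175 [526.1726801  161.99623032 175.        ] [572.58070627 165.07443199 175.        ] 46.51000126698401 54.20110510184049 -173.44644802256755
top mark [525.38836211 163.02021116 170.        ] -174.60216645478692
```

servo_tool(
  commands=[1.2,0,0,0,1.2,0,4,0,1.2,0,8,0,1.2,0,10,0,1.2,0,10,0],
  fingers=0.7,
)

```text
clock: 2.12
ee_pos: [557.7, 108.3, 222.6]
orientation: [0.8, 0.601, -0.007, -0.004]
force: [-0.4, -0.2, -1.0]
grip_width: 0.701
```

Run:
```python
from h import *
go(563,104,200)
c=calibration("wrist");im=grab_frame("wrist");save(im,"w2")
```

```text
t 2.12 tcp [557.7 108.3 222.6] yaw 73.8 F [-0.4 -0.2 -1. ] grip 0.701
shift cm [-0.25  0.66  2.25] turn None
```

View pics/w2.png

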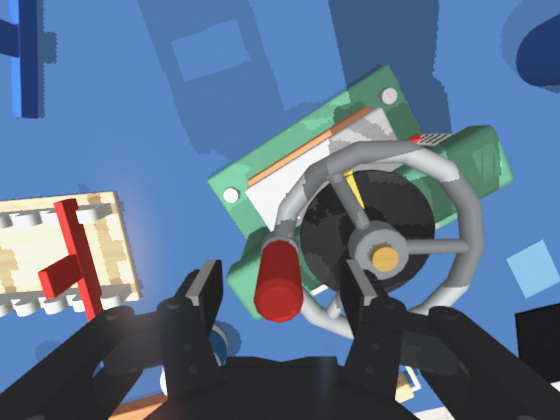

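servo_tool(
  commands=[-0.2,0.6,1.2,0,-0.2,0.6,2.3,0,-0.2,0.6,2.3,0],
)

```text
clock: 2.42
ee_pos: [564.1, 104.9, 201.9]
orientation: [0.799, 0.601, -0.005, -0.003]
force: [-0.4, 0.3, -0.6]
grip_width: 0.698
```

Run:
```python
from h import *
go(563,104,200)
```

```text
t 2.42 tcp [564.1 104.9 201.9] yaw 73.8 F [-0.4  0.3 -0.6] grip 0.698
shift cm [-0.11 -0.08  0.19] turn None
```

servo_tool(
  commands=[0,0,0,0,0,0,0,0,0,0,0,0,0,0,0,0,0,0,0,0],
  fingers=0,
)

```text
clock: 2.83
ee_pos: [564.7, 104.9, 203.0]
orientation: [0.8, 0.601, -0.004, -0.002]
force: [0.4, 1.3, 1.6]
grip_width: 0.266
```

servo_tool(
  commands=[0,0,0,0,0,0,0,0],
)

```text
clock: 3.0
ee_pos: [564.7, 104.9, 203.0]
orientation: [0.8, 0.6, -0.004, -0.002]
force: [0.2, 0.8, -0.3]
grip_width: 0.269
```

Run:
```python
from h import *
go(563,104,200)
im=grab_frame("wrist");save(im,"w3")
```

```text
t 3.0 tcp [564.7 104.9 203. ] yaw 73.8 F [ 0.2  0.8 -0.3] grip 0.269
shift cm [-0.13 -0.14  0.3 ] turn None
```

View pics/w3.png

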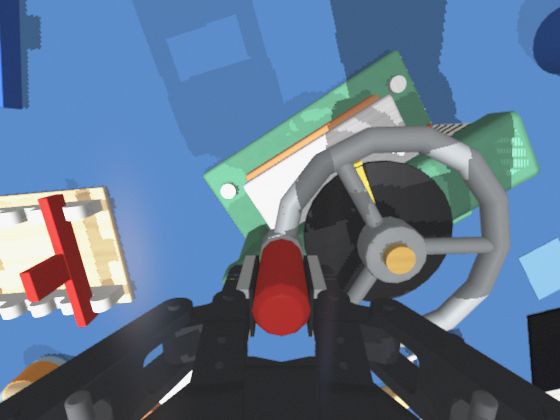

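```bash
cat >> h.py <<'E'
HUB=np.array([580.,167.5])
def circ(step=18,n=5,r=64.5,z=202,end=None):
    s=get_state();Rm=R.from_quat(s["orientation"]).as_matrix();p=s["ee_pos"]
    f=np.degrees(np.arctan2(*(p[:2]-HUB)[::-1]))
    print("t",round(s["clock"],2),"tcp",np.round(p,1),"phi",round(f,1),"r",round(np.hypot(*(p[:2]-HUB)),1),"F",np.round(s["force"],1),"grip",round(s["grip_width"],3))
    for i in range(1,n+1):
        a=np.radians(f+step*i);q=np.array([HUB[0]+r*np.cos(a),HUB[1]+r*np.sin(a),z]);print(np.round(Rm.T@(q-p)/10,1).tolist())
E
python3 -c "
from h import *
circ()"
```

```text
t 3.05 tcp [564.7 104.9 203. ] phi -103.7 r 64.4 F [ 0.5  0.2 -0. ] grip 0.264
[0.4, 2.0, 0.1]
[1.4, 3.7, 0.1]
[2.9, 5.1, 0.0]
[4.7, 5.9, 0.0]
[6.7, 6.2, 0.0]
```

servo_tool(
  commands=[0.4,2.0,0.1,0,1.4,3.7,0.1,0,2.9,5.1,0,0,4.7,5.9,0,0,6.7,6.2,0,0],
)

```text
clock: 3.47
ee_pos: [644.3, 151.5, 203.0]
orientation: [0.8, 0.6, -0.004, -0.002]
force: [-4.8, 1.5, 5.1]
grip_width: 0.265
```

Run:
```python
from h import *
circ()
im=grab_frame("wrist");save(im,"w4")
```

```text
t 3.47 tcp [644.3 151.5 203. ] phi -14.0 r 66.2 F [-4.8  1.5  5.1] grip 0.265
[2.0, -0.6, 0.1]
[3.7, -1.6, 0.1]
[5.1, -3.0, 0.1]
[5.9, -4.9, 0.1]
[6.2, -6.9, 0.1]
```

View pics/w4.png

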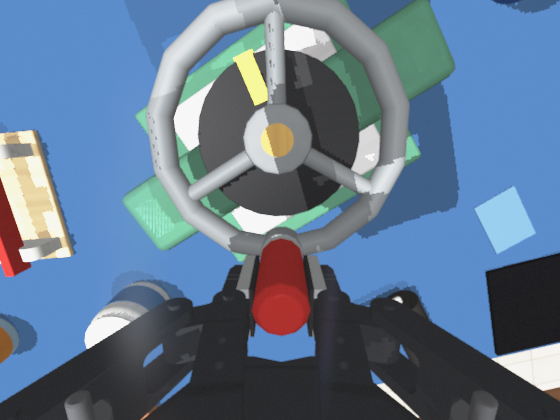

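servo_tool(
  commands=[2.0,-0.6,0.1,0,3.7,-1.6,0.1,0,5.1,-3.0,0.1,0,5.9,-4.9,0.1,0,6.2,-6.9,0.1,0],
)

```text
clock: 3.93
ee_pos: [596.9, 231.3, 203.0]
orientation: [0.799, 0.601, -0.004, 0.001]
force: [1.1, -16.6, 2.6]
grip_width: 0.264
```

Run:
```python
from h import *
circ()
im=grab_frame("wrist");save(im,"w5")
im=grab_frame("top");cv2.imwrite("pics/t5.png",cv2.resize(im[140:235,160:270],None,fx=5,fy=5,interpolation=3)[:,:,::-1])
```

```text
t 3.93 tcp [596.9 231.3 203. ] phi 75.1 r 66.0 F [  1.1 -16.6   2.6] grip 0.264
[-0.5, -2.0, 0.1]
[-1.5, -3.8, 0.1]
[-2.9, -5.2, 0.1]
[-4.7, -6.0, 0.1]
[-6.7, -6.3, 0.2]
```

View pics/w5.png

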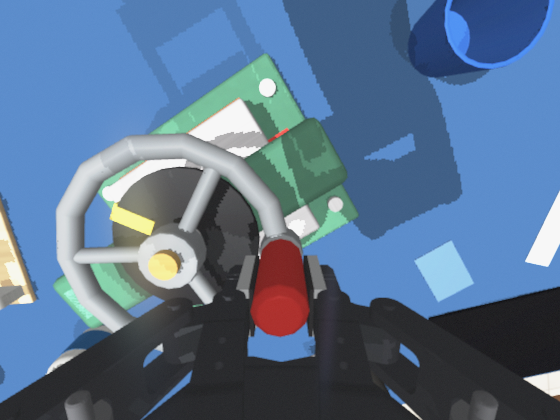

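View pics/t5.png

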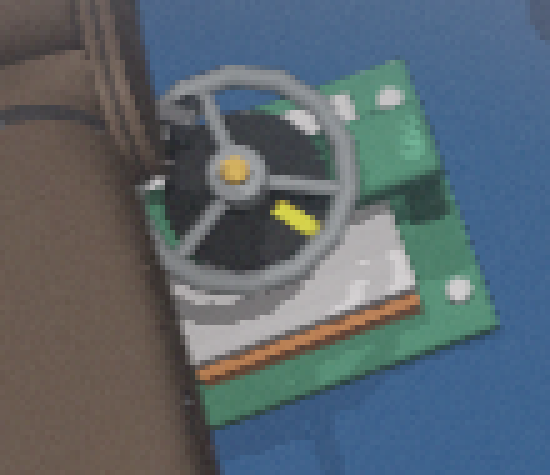

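```bash
cat > mk.py <<'E'
from h import *
import json
T=json.load(open("top0.json"));W=json.load(open("w1.json"))
def mk(c,u,v,z=165):
    m=onz(c,u,v,z);return np.round(np.degrees(np.arctan2(*(m[:2]-HUB)[::-1])),1),np.round(np.hypot(*(m[:2]-HUB)),1)
E
python3 - <<'E'
from mk import *
for z in (155,165,172):
    print(z,"start top",mk(T,160+301/6,140+322/6,z),"start wrist",mk(W,250+337/3.7,115+132/3.7,z),"now",mk(T,160+314/5,140+228/5,z))
E
```

```text
155 start top (np.float64(-175.8), np.float64(52.2)) start wrist (np.float64(-177.8), np.float64(51.1)) now (np.float64(-125.0), np.float64(52.3))
165 start top (np.float64(-174.4), np.float64(55.0)) start wrist (np.float64(-176.1), np.float64(52.3)) now (np.float64(-126.7), np.float64(54.9))
172 start top (np.float64(-173.5), np.float64(56.9)) start wrist (np.float64(-174.9), np.float64(53.2)) now (np.float64(-127.8), np.float64(56.8))
```

```bash
sed -i 's/HUB=.*/HUB=np.array([580.8,168.1])/; s/r=64.5/r=65/' h.py; python3 -c "
from h import *
circ()"
```

```text
t 4.03 tcp [593.8 231.8 203. ] phi 78.5 r 65.0 F [-2.3 -9.1  3.9] grip 0.263
[-0.5, -2.0, 0.1]
[-1.5, -3.7, 0.1]
[-3.1, -5.0, 0.2]
[-5.0, -5.8, 0.2]
[-7.0, -6.0, 0.2]
```

servo_tool(
  commands=[-0.5,-2.0,0.1,0,-1.5,-3.7,0.1,0,-3.1,-5.0,0.1,0,-5.0,-5.8,0.1,0,-7.0,-6.0,0.1,0],
)

```text
clock: 4.45
ee_pos: [517.6, 182.2, 203.1]
orientation: [0.798, 0.602, -0.002, -0.0]
force: [11.9, 4.0, -7.5]
grip_width: 0.265
```

```bash
python3 -c "
from h import *
circ()"
```

```text
t 4.45 tcp [517.6 182.2 203.1] phi 167.4 r 64.8 F [11.9  4.  -7.5] grip 0.265
[-2.0, 0.4, 0.1]
[-3.7, 1.4, 0.1]
[-5.1, 3.0, 0.1]
[-5.9, 4.8, 0.1]
[-6.1, 6.8, 0.1]
```

servo_tool(
  commands=[-2.0,0.4,0.1,0,-3.7,1.4,0.1,0,-5.1,3.0,0.1,0,-5.9,4.8,0.1,0,-6.1,6.8,0.1,0],
)

```text
clock: 4.87
ee_pos: [564.5, 104.8, 202.9]
orientation: [0.799, 0.602, -0.003, -0.002]
force: [-5.4, 5.0, 5.3]
grip_width: 0.262
```

```bash
python3 -c "
from h import *
circ()"
```

```text
t 4.87 tcp [564.5 104.8 202.9] phi -104.4 r 65.3 F [-5.4  5.   5.3] grip 0.262
[0.4, 2.0, 0.1]
[1.4, 3.8, 0.1]
[2.9, 5.2, 0.0]
[4.7, 6.1, 0.0]
[6.7, 6.3, 0.0]
```

servo_tool(
  commands=[0.4,2.0,0.1,0,1.4,3.8,0.1,0,2.9,5.2,0,0,4.7,6.1,0,0,6.7,6.3,0,0],
)

```text
clock: 5.28
ee_pos: [643.8, 149.9, 202.9]
orientation: [0.799, 0.601, -0.006, -0.002]
force: [-6.9, -5.3, 6.4]
grip_width: 0.265
```

```bash
python3 -c "
from h import *
circ()"
```

```text
t 5.28 tcp [643.8 149.9 202.9] phi -16.1 r 65.6 F [-6.9 -5.3  6.4] grip 0.265
[2.0, -0.4, 0.1]
[3.8, -1.3, 0.1]
[5.3, -2.7, 0.1]
[6.2, -4.5, 0.1]
[6.5, -6.6, 0.1]
```

servo_tool(
  commands=[2.0,-0.4,0.1,0,3.8,-1.3,0.1,0,5.3,-2.7,0.1,0,6.2,-4.5,0.1,0,6.5,-6.6,0.1,0],
)

```text
clock: 5.7
ee_pos: [600.7, 229.9, 203.0]
orientation: [0.799, 0.601, -0.004, 0.001]
force: [3.9, -6.0, 0.5]
grip_width: 0.266
```

Run:
```python
from h import *
circ()
im=grab_frame("top");cv2.imwrite("pics/t6.png",cv2.resize(im[140:235,160:270],None,fx=5,fy=5,interpolation=3)[:,:,::-1])
circ()
```

```text
t 5.7 tcp [600.7 229.9 203. ] phi 72.1 r 65.0 F [ 3.9 -6.   0.5] grip 0.266
[-0.3, -2.0, 0.1]
[-1.1, -3.9, 0.1]
[-2.5, -5.3, 0.1]
[-4.3, -6.3, 0.1]
[-6.3, -6.7, 0.2]
t 5.75 tcp [595.8 231.3 203. ] phi 76.7 r 64.9 F [-4. -4.  2.] grip 0.261
[-0.4, -2.0, 0.1]
[-1.4, -3.8, 0.2]
[-2.9, -5.1, 0.2]
[-4.8, -6.0, 0.2]
[-6.8, -6.2, 0.2]
```

View pics/t6.png

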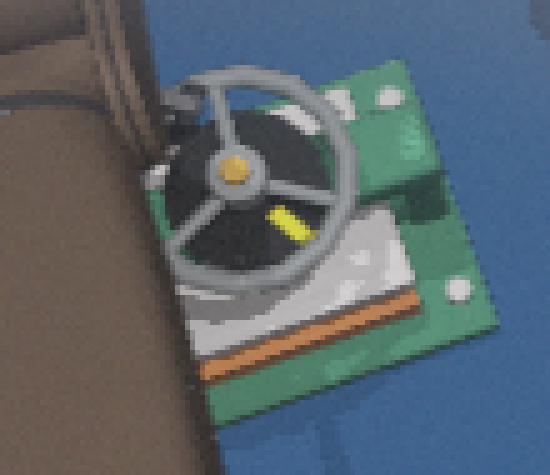

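servo_tool(
  commands=[-0.4,-2.0,0.1,0,-1.4,-3.8,0.1,0,-2.9,-5.1,0.1,0,-4.8,-6.0,0.1,0,-6.8,-6.2,0.1,0],
)

```text
clock: 6.17
ee_pos: [518.0, 184.1, 203.1]
orientation: [0.798, 0.603, -0.004, -0.001]
force: [10.7, 3.7, -7.9]
grip_width: 0.261
```

```bash
python3 -c "
from h import *
circ()"
```

```text
t 6.17 tcp [518.  184.1 203.1] phi 165.7 r 64.8 F [10.7  3.7 -7.9] grip 0.261
[-2.0, 0.4, 0.1]
[-3.8, 1.3, 0.1]
[-5.2, 2.8, 0.1]
[-6.1, 4.6, 0.1]
[-6.3, 6.7, 0.1]
```

servo_tool(
  commands=[-2.0,0.4,0.1,0,-3.8,1.3,0.1,0,-5.2,2.8,0.1,0,-6.1,4.6,0.1,0,-6.3,6.7,0.1,0],
)

```text
clock: 6.58
ee_pos: [563.5, 105.1, 202.9]
orientation: [0.798, 0.602, -0.005, -0.003]
force: [-5.5, 5.3, 5.5]
grip_width: 0.265
```

```bash
python3 -c "
from h import *
circ()"
```

```text
t 6.58 tcp [563.5 105.1 202.9] phi -105.3 r 65.3 F [-5.5  5.3  5.5] grip 0.265
[0.4, 2.0, 0.1]
[1.3, 3.8, 0.0]
[2.8, 5.2, 0.0]
[4.6, 6.1, 0.0]
[6.6, 6.4, -0.0]
```

servo_tool(
  commands=[0.4,2.0,0.1,0,1.3,3.8,0,0,2.8,5.2,0,0,4.6,6.1,0,0,6.6,6.4,0,0],
)

```text
clock: 7.0
ee_pos: [643.6, 149.1, 202.9]
orientation: [0.799, 0.602, -0.007, -0.002]
force: [-9.0, -4.6, 7.2]
grip_width: 0.261
```

Run:
```python
from h import *
import json
circ()
c=calibration("wrist");im=grab_frame("wrist");save(im,"w7");json.dump({k:(np.array(v).tolist()) for k,v in c.items()},open("w7.json","w"))
im=grab_frame("top");cv2.imwrite("pics/t7.png",cv2.resize(im[140:235,160:270],None,fx=5,fy=5,interpolation=3)[:,:,::-1])
circ()
```

```text
t 7.0 tcp [643.6 149.1 202.9] phi -16.9 r 65.6 F [-9.  -4.6  7.2] grip 0.261
[2.0, -0.3, 0.1]
[3.8, -1.2, 0.1]
[5.3, -2.7, 0.1]
[6.3, -4.5, 0.1]
[6.6, -6.5, 0.1]
t 7.1 tcp [644.4 152.8 203. ] phi -13.5 r 65.4 F [-0.   0.4  3.6] grip 0.261
[2.0, -0.4, 0.1]
[3.8, -1.4, 0.1]
[5.1, -2.9, 0.1]
[6.0, -4.8, 0.1]
[6.2, -6.8, 0.1]
```

View pics/w7.png

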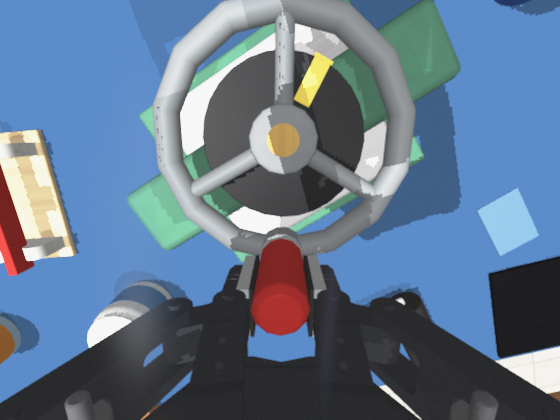

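View pics/t7.png

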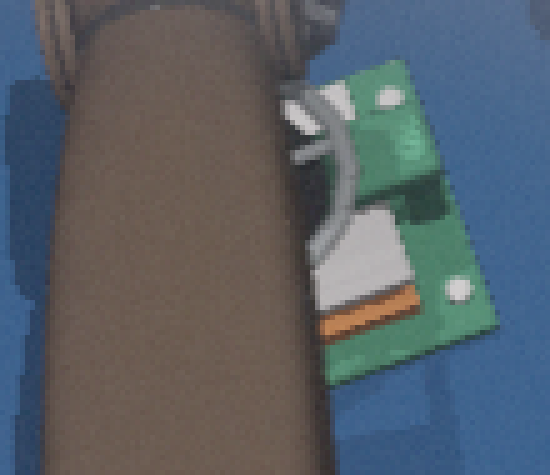

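Run:
```python
from mk import *
W7=json.load(open("w7.json"))
for z in (155,165,172):
    print(z,mk(W7,321,58,z),"start w",mk(W,250+337/3.7,115+132/3.7,z),"start t",mk(T,160+301/6,140+322/6,z))
circ(14,3)
```

```text
155 (np.float64(139.2), np.float64(50.8)) start w (np.float64(-177.2), np.float64(51.9)) start t (np.float64(-175.2), np.float64(53.0))
165 (np.float64(139.3), np.float64(48.4)) start w (np.float64(-175.5), np.float64(53.2)) start t (np.float64(-173.8), np.float64(55.8))
172 (np.float64(139.4), np.float64(46.6)) start w (np.float64(-174.3), np.float64(54.1)) start t (np.float64(-173.0), np.float64(57.8))
t 7.1 tcp [644.4 152.8 203. ] phi -13.5 r 65.4 F [-0.   0.4  3.6] grip 0.261
[1.6, -0.3, 0.1]
[3.0, -0.9, 0.1]
[4.3, -1.9, 0.1]
```

servo_tool(
  commands=[1.6,-0.3,0.1,0,3.0,-0.9,0.1,0,4.3,-1.9,0.1,0,4.3,-1.9,0.1,0,4.3,-1.9,0.1,0],
)

```text
clock: 7.52
ee_pos: [638.0, 199.4, 203.0]
orientation: [0.797, 0.603, -0.003, -0.002]
force: [-0.2, 0.0, 3.3]
grip_width: 0.267
```

Run:
```python
from mk import *
circ(0,1)
c=calibration("wrist");im=grab_frame("wrist");save(im,"w8");json.dump({k:(np.array(v).tolist()) for k,v in c.items()},open("w8.json","w"))
```

```text
t 7.52 tcp [638.  199.4 203. ] phi 28.7 r 65.2 F [-0.2  0.   3.3] grip 0.267
[-0.0, -0.0, 0.1]
```

View pics/w8.png

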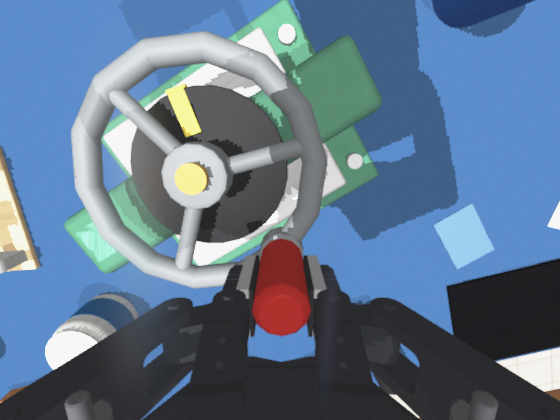

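Run:
```python
from mk import *
W8=json.load(open("w8.json"))
for z in (155,165,172): print(mk(W8,177,88,z))
```

```text
(np.float64(-177.1), np.float64(51.7))
(np.float64(179.8), np.float64(49.5))
(np.float64(177.5), np.float64(48.0))
```

servo_tool(
  commands=[0,0,0,0,0,0,0,0,0,0,0,0,0,0,0,0],
  fingers=0.7,
)

```text
clock: 7.9
ee_pos: [637.9, 198.5, 202.2]
orientation: [0.798, 0.603, -0.003, -0.003]
force: [0.5, -0.1, -0.2]
grip_width: 0.698
```

servo_tool(
  commands=[0,0,-4,0,0,0,-8,0,0,0,-12,0,0,0,-12,0],
)

```text
clock: 8.23
ee_pos: [642.3, 198.8, 333.8]
orientation: [0.798, 0.603, 0.004, 0.002]
force: [-0.5, -0.5, 2.2]
grip_width: 0.704
```

Run:
```python
from mk import *
go(560,-60,300,79.2)
c=calibration("wrist");im=grab_frame("wrist");save(im,"w9");json.dump({k:(np.array(v).tolist()) for k,v in c.items()},open("w9.json","w"))
```

```text
t 8.23 tcp [642.3 198.8 333.8] yaw 74.1 F [-0.5 -0.5  2.2] grip 0.704
shift cm [-27.16  -0.87   3.24] turn -5.05
```

View pics/w9.png

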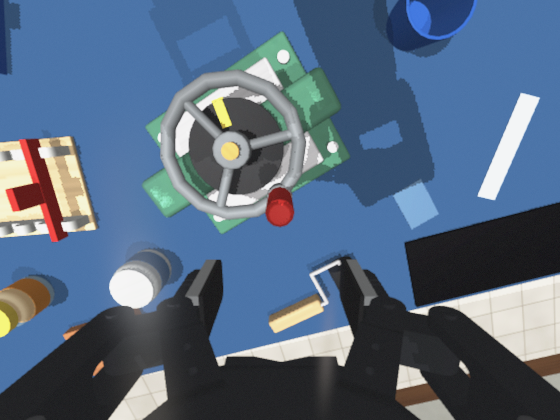

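servo_tool(
  commands=[-27.2,-0.9,3.2,-5,-27.2,-0.9,3.2,-5,-27.2,-0.9,3.2,-5,-27.2,-0.9,3.2,-5,-27.2,-0.9,3.2,-5],
)

```text
clock: 8.7
ee_pos: [575.9, -1.1, 301.0]
orientation: [0.771, 0.637, 0.001, -0.0]
force: [0.7, -1.1, -1.1]
grip_width: 0.7
```

Run:
```python
from mk import *
go(563,-140,215,79.2)
```

```text
t 8.7 tcp [575.9  -1.1 301. ] yaw 79.2 F [ 0.7 -1.1 -1.1] grip 0.7
shift cm [-13.91   1.33   8.57] turn -0.02
```

servo_tool(
  commands=[-13.9,1.3,8.5,0,-13.9,1.3,8.5,0,-13.9,1.3,8.5,0,-13.9,1.3,8.5,0,-13.9,1.3,8.5,0],
)

```text
clock: 9.12
ee_pos: [558.7, -144.0, 208.7]
orientation: [0.772, 0.635, -0.002, -0.005]
force: [-1.0, 0.6, -0.6]
grip_width: 0.7
```

servo_tool(
  commands=[0,0,0,0,0,0,0,0],
)

```text
clock: 9.28
ee_pos: [557.4, -144.1, 206.6]
orientation: [0.773, 0.635, -0.003, -0.006]
force: [-0.7, -0.2, 0.3]
grip_width: 0.699
```

Run:
```python
from mk import *
go(563,-140,215,79.2)
c=calibration("wrist");im=grab_frame("wrist");save(im,"w10");json.dump({k:(np.array(v).tolist()) for k,v in c.items()},open("w10.json","w"))
for p in [(563.5,-140.5,99),(634.3,-154.5,54),(490.9,-126.3,54)]: print(proj(c,p))
```

```text
t 9.28 tcp [ 557.4 -144.1  206.6] yaw 78.8 F [-0.7 -0.2  0.3] grip 0.699
shift cm [ 0.51  0.45 -0.84] turn -0.42
[286.5212617  222.35236475]
[285.44396508 274.18121   ]
[285.63097775 134.82702945]
```

View pics/w10.png

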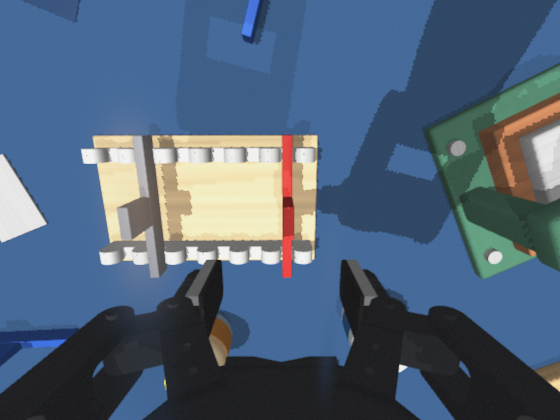

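Run:
```python
import cv2
t=cv2.imread("pics/w10.png")
cv2.imwrite("pics/w10c.png",cv2.resize(t[125:285,190:330],None,fx=3.7,fy=3.7,interpolation=3))
```

```text
(no output)
```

View pics/w10c.png

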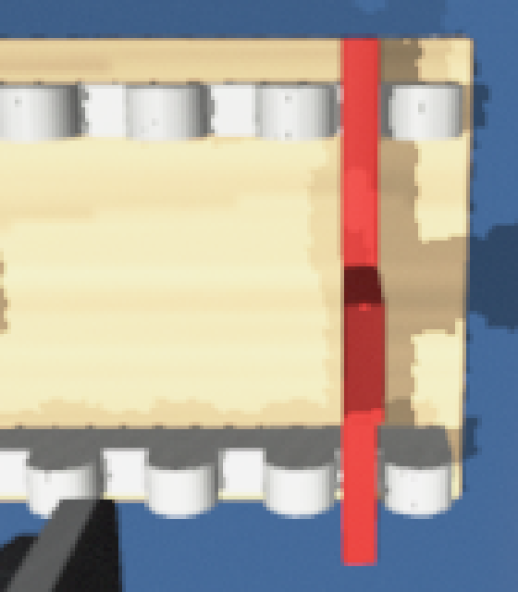

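Run:
```python
from mk import *
c=json.load(open("w10.json"))
a=onz(c,287.4,135.5,54);b=onz(c,287.4,277.5,54);t=onz(c,288.5,221.3,99)
print(a,b,(a+b)/2,t,np.degrees(np.arctan2(*(b-a)[1::-1])),np.linalg.norm(a-b))
# teeth tops (z47) row upper and lower: tray angle
go(*t[:2],62)
# wall points: slots either side in rail: gap between tooth at 300 and 425 etc
for u,v in [(168,108),(297,108),(425,108)]: print(onz(c,190+u/3.7,125+v/3.7,45))
for u,v in [(182,490),(300,490),(418,490)]: print(onz(c,190+u/3.7,125+v/3.7,40))
```

```text
[ 491.84115559 -124.75816479   54.        ] [ 638.61716803 -153.16839997   54.        ] [ 565.22916181 -138.96328238   54.        ] [ 562.89606823 -138.6145312    99.        ] -10.954805656344055 149.50029863314862
t 9.33 tcp [ 558.2 -143.5  207.8] yaw 78.8 F [-0.6  1.   0.9] grip 0.699
shift cm [ 0.52  0.54 14.58] turn None
[ 499.46211202 -179.0900394    45.        ]
[ 506.3061616  -144.83179731   45.        ]
[ 513.10147502 -110.81750652   45.        ]
[ 610.75986525 -202.44636128   40.        ]
[ 617.79337326 -167.42558703   40.        ]
[ 624.83139836 -132.38232157   40.        ]
```

servo_tool(
  commands=[0.5,0.6,3,-0.2,0.5,0.6,6,-0.2,0.5,0.6,9,-0.2,0.5,0.6,10,-0.2,0.5,0.6,10,-0.2],
)

```text
clock: 9.75
ee_pos: [562.4, -137.1, 105.1]
orientation: [0.771, 0.637, -0.004, -0.008]
force: [-0.3, -0.4, 0.7]
grip_width: 0.703
```

servo_tool(
  commands=[0,0,0,0,0,0,0,0],
)

```text
clock: 9.92
ee_pos: [563.7, -136.9, 107.2]
orientation: [0.77, 0.637, -0.003, -0.007]
force: [0.3, -0.7, -0.0]
grip_width: 0.701
```

Run:
```python
from mk import *
print(get_state()["orientation"])
go(564,-139,62,79.05)
c=calibration("wrist");im=grab_frame("wrist");save(im,"w11");json.dump({k:(np.array(v).tolist()) for k,v in c.items()},open("w11.json","w"))
for p in [(564,-138.8,99),(638.6,-153.2,54),(491.8,-124.8,54)]: print(proj(c,p))
S=json.load(open("side0.json"))
print(proj(S,(564,-138.8,99)), 225+243/7,150+272/7)
```

```text
[ 0.77041892  0.63749526 -0.00304666 -0.00672305]
t 9.92 tcp [ 563.7 -136.9  107.2] yaw 79.2 F [ 0.3 -0.7 -0. ] grip 0.701
shift cm [-0.21  0.13  4.52] turn 0.16
[278.6304289  265.59006428]
[278.92903992 331.95293253]
[278.91404323 128.39784852]
[259.10355592 188.97600176] 259.7142857142857 188.85714285714286
```

View pics/w11.png

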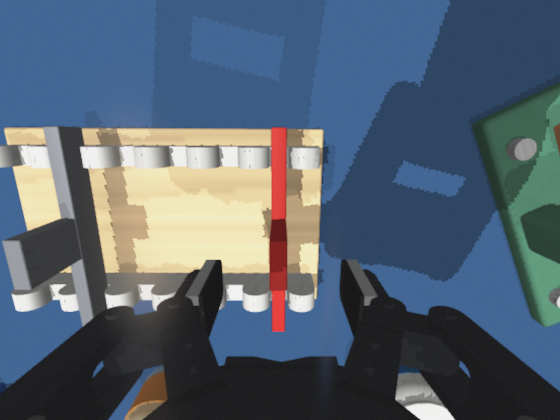

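servo_tool(
  commands=[-0.2,0.1,2,0,-0.2,0.1,4,0,-0.2,0.1,4.5,0,-0.2,0.1,4.5,0],
)

```text
clock: 10.3
ee_pos: [563.4, -138.9, 62.1]
orientation: [0.77, 0.637, -0.003, -0.007]
force: [0.2, -0.4, -0.3]
grip_width: 0.7
```

Run:
```python
from mk import *
go(564,-139,62,79.05)
```

```text
t 10.3 tcp [ 563.4 -138.9   62.1] yaw 79.2 F [ 0.2 -0.4 -0.3] grip 0.7
shift cm [-0.    0.06  0.01] turn 0.15
```

servo_tool(
  commands=[0,0,0,0,0,0,0,0,0,0,0,0,0,0,0,0,0,0,0,0],
  fingers=0,
)

```text
clock: 10.72
ee_pos: [564.3, -139.1, 63.4]
orientation: [0.771, 0.637, -0.003, -0.006]
force: [-1.6, 1.4, 3.3]
grip_width: 0.11
```

servo_tool(
  commands=[0,0,0,0,0,0,0,0,0,0,0,0],
)

```text
clock: 10.97
ee_pos: [564.2, -139.1, 63.4]
orientation: [0.771, 0.637, -0.003, -0.006]
force: [0.6, 0.8, 0.6]
grip_width: 0.107
```

Run:
```python
from mk import *
go(564,-139,62,79.05)
im=grab_frame("wrist");save(im,"w12")
```

```text
t 10.97 tcp [ 564.2 -139.1   63.4] yaw 79.2 F [0.6 0.8 0.6] grip 0.107
shift cm [ 0.01 -0.02  0.14] turn 0.14
```

View pics/w12.png

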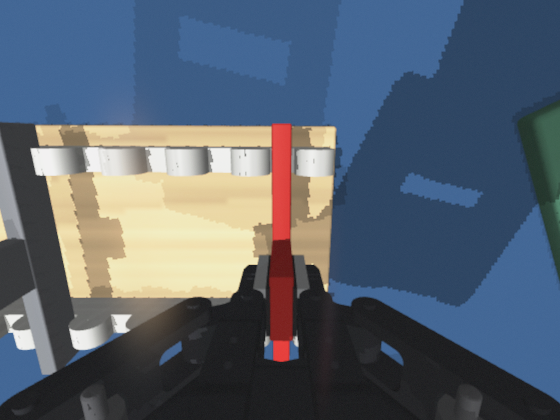

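servo_tool(
  commands=[0,0,-1.2,0,0,0,-2.4,0,0,0,-3.5,0,0,0,-3.5,0,0,0,-3.5,0],
)

```text
clock: 11.43
ee_pos: [565.7, -139.8, 100.2]
orientation: [0.771, 0.637, -0.002, -0.005]
force: [-0.4, 0.1, -1.3]
grip_width: 0.106
```

Run:
```python
from mk import *
go(557.4,-174.5,99,79.05)
```

```text
t 11.43 tcp [ 565.7 -139.8  100.2] yaw 79.2 F [-0.4  0.1 -1.3] grip 0.106
shift cm [-3.56 -0.16  0.12] turn 0.14
```

servo_tool(
  commands=[-1.8,-0.1,0,0.1,-3.6,-0.2,0,0.1,-3.6,-0.2,0,0.1,-3.6,-0.2,0,0.1],
)

```text
clock: 11.77
ee_pos: [556.5, -175.1, 99.7]
orientation: [0.772, 0.636, -0.002, -0.005]
force: [0.0, 0.0, -2.1]
grip_width: 0.11
```

Run:
```python
from mk import *
go(557.4,-174.5,99,79.05)
c=calibration("wrist");im=grab_frame("wrist");save(im,"w13");json.dump({k:(np.array(v).tolist()) for k,v in c.items()},open("w13.json","w"))
im=grab_frame("side");cv2.imwrite("pics/s13.png",cv2.resize(im[150:230,225:325],None,fx=7,fy=7,interpolation=3)[:,:,::-1])
```

```text
t 11.77 tcp [ 556.5 -175.1   99.7] yaw 79.0 F [ 0.   0.  -2.1] grip 0.11
shift cm [0.08 0.08 0.07] turn -0.05
```

View pics/w13.png

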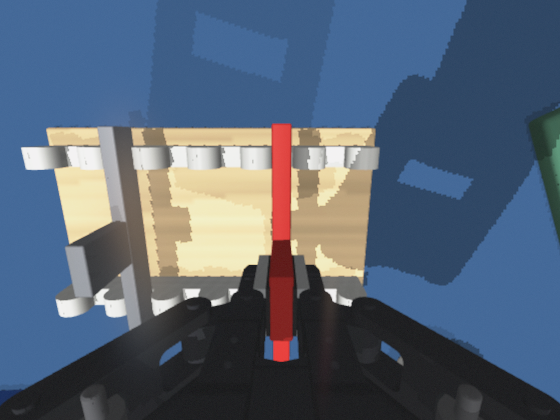

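View pics/s13.png

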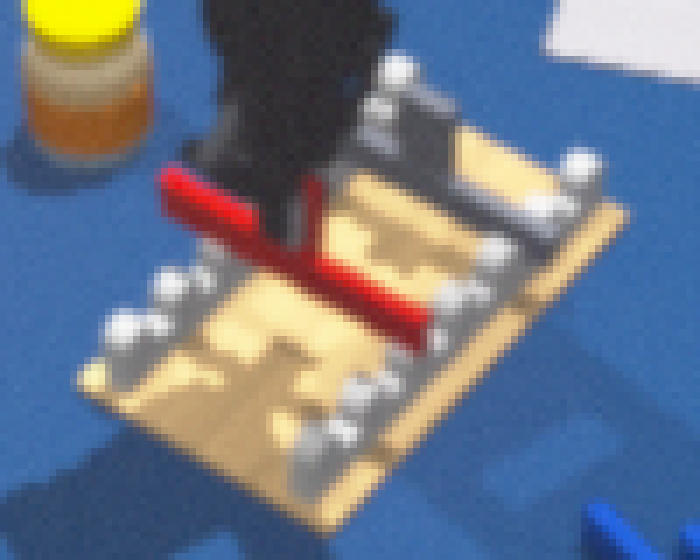

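servo_tool(
  commands=[0.1,0.1,0,0,0.1,0.1,1,0,0.1,0.1,1.6,0,0.1,0.1,2.2,0,0.1,0.1,2.4,0],
)

```text
clock: 12.28
ee_pos: [556.5, -172.4, 73.6]
orientation: [0.771, 0.637, -0.003, -0.007]
force: [-0.5, -0.3, -1.1]
grip_width: 0.107
```

Run:
```python
from mk import *
go(557.4,-174.5,63.4,79.05)
```

```text
t 12.28 tcp [ 556.5 -172.4   73.6] yaw 79.1 F [-0.5 -0.3 -1.1] grip 0.107
shift cm [-0.19  0.14  1.01] turn 0.05
```

servo_tool(
  commands=[-0.15,0.1,0.3,0,-0.2,0.1,0.5,0,-0.2,0.1,0.8,0,-0.2,0.1,1.0,0,-0.2,0.1,1.1,0],
)

```text
clock: 12.7
ee_pos: [557.0, -174.7, 63.3]
orientation: [0.771, 0.637, -0.003, -0.007]
force: [-3.9, 1.1, 7.7]
grip_width: 0.111
```

servo_tool(
  commands=[0,0,0,0,0,0,0,0],
)

```text
clock: 12.87
ee_pos: [557.3, -174.9, 63.7]
orientation: [0.771, 0.637, -0.003, -0.007]
force: [1.9, -1.0, -2.1]
grip_width: 0.11
```

Run:
```python
from mk import *
go(557.4,-174.5,63.4,79.05)
```

```text
t 12.87 tcp [ 557.3 -174.9   63.7] yaw 79.1 F [ 1.9 -1.  -2.1] grip 0.11
shift cm [0.04 0.   0.03] turn 0.05
```

servo_tool(
  commands=[0,0,0,0,0,0,0,0,0,0,0,0,0,0,0,0],
  fingers=0.6,
)

```text
clock: 13.2
ee_pos: [557.5, -174.9, 63.9]
orientation: [0.771, 0.637, -0.003, -0.006]
force: [-0.1, -0.4, -0.8]
grip_width: 0.604
```

servo_tool(
  commands=[0,0,-2,0,0,0,-5,0,0,0,-9,0,0,0,-13,0,0,0,-15,0],
)

```text
clock: 13.62
ee_pos: [561.3, -176.9, 219.9]
orientation: [0.771, 0.637, -0.001, -0.003]
force: [0.2, 0.2, 1.1]
grip_width: 0.596
```

servo_tool(
  commands=[0,-4,-6,0,0,-8,-10,0,0,-10,-12,0,0,-10,-12,0,0,-10,-12,0],
)

```text
clock: 14.03
ee_pos: [463.2, -158.7, 348.6]
orientation: [0.771, 0.637, 0.001, 0.003]
force: [1.1, -0.7, 2.0]
grip_width: 0.603
```

Run:
```python
from mk import *
go(557.4,-174.5,63.4,79.05)
c=calibration("wrist");im=grab_frame("wrist");save(im,"w14");json.dump({k:(np.array(v).tolist()) for k,v in c.items()},open("w14.json","w"))
im=grab_frame("side");save(im,"side14");a=cv2.resize(im[150:230,225:325],None,fx=4,fy=5,interpolation=3)
b=cv2.resize(im[200:325,155:260],None,fx=3.8,fy=3.2,interpolation=3);cv2.imwrite("pics/s14.png",np.hstack([a,b])[:,:,::-1])
im=grab_frame("top");save(im,"top14")
```

```text
t 14.03 tcp [ 463.2 -158.7  348.6] yaw 79.1 F [ 1.1 -0.7  2. ] grip 0.603
shift cm [ 0.31  9.36 28.58] turn 0.03
```

View pics/w14.png

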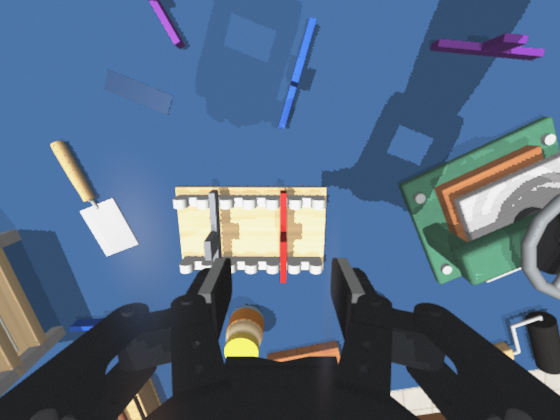

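View pics/s14.png

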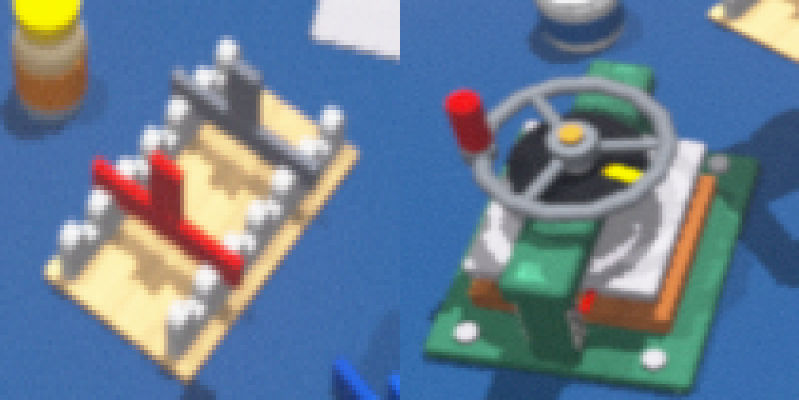

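View pics/top14.png

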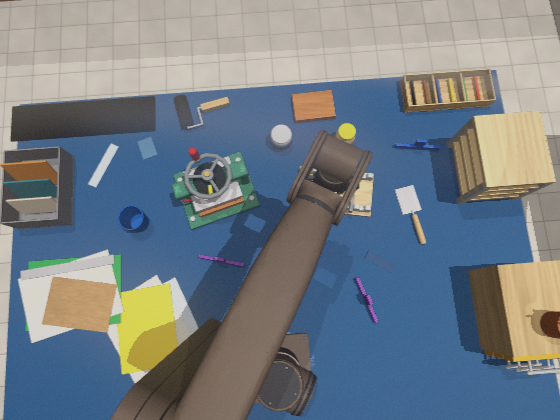

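Run:
```python
import cv2,numpy as np
a=cv2.imread("pics/side0.png")[230:310,165:245];b=cv2.imread("pics/side14.png")[230:310,165:245]
cv2.imwrite("pics/cmp.png",np.hstack([cv2.resize(i,None,fx=4.9,fy=7,interpolation=2) for i in(a,b)]))
a=cv2.imread("pics/top0.png")[145:235,165:265];b=cv2.imread("pics/top14.png")[145:235,165:265]
cv2.imwrite("pics/cmpt.png",np.hstack([cv2.resize(i,None,fx=4,fy=4,interpolation=2) for i in(a,b)]))
```

```text
(no output)
```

View pics/cmp.png

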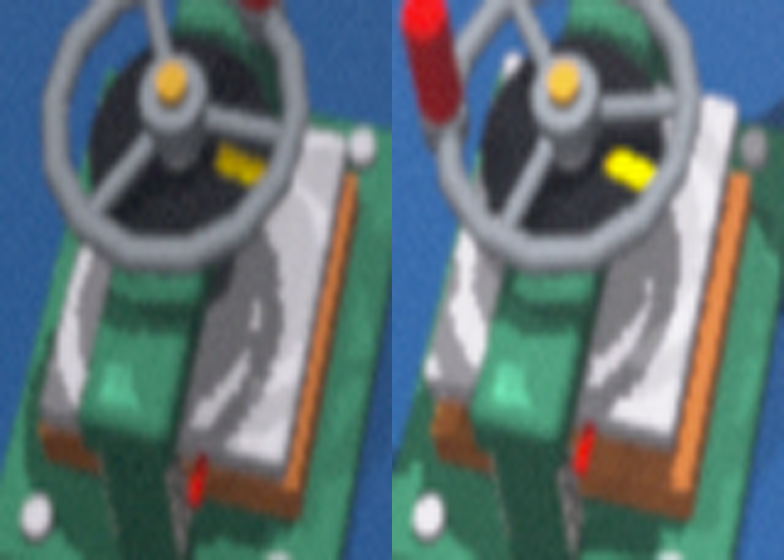

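View pics/cmpt.png

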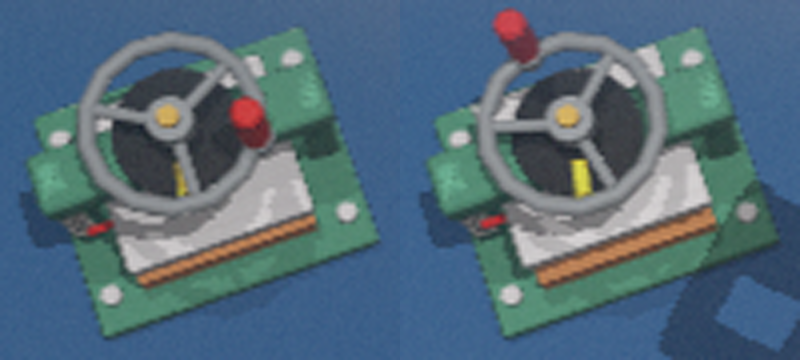

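Run:
```python
from mk import *
S=json.load(open("side0.json"))
p=onz(S,222.8,298.3,60)
for dz in (12,24,36): print(dz,proj(S,p+[0,0,dz])-proj(S,p))
print("meas",221.3-222.8,293.9-298.3)
c=json.load(open("w14.json"))
ty=np.array([np.cos(np.radians(79.05)),np.sin(np.radians(79.05))])
a=onz(c,283.5,191.5,54);b=onz(c,283.5,283,54);print(a,b,(a+b)/2,np.linalg.norm(a-b))
old=np.array([564.6,-139.]);d=((a+b)/2)[:2]-old;print("along y",d@ty,"along x",d@[ty[1],-ty[0]])
print("pred", [proj(c,q) for q in [(557.6+73.6,-174.4-14.2,54),(557.6-73.6,-174.4+14.2,54)]])
im=cv2.imread("pics/w14.png");cv2.imwrite("pics/w14c.png",cv2.resize(im[175:295,165:340],None,fx=4.4,fy=4.4,interpolation=3))
```

```text
12 [-0.36776184 -2.17183179]
24 [-0.74136    -4.37813011]
36 [-1.1209345  -6.61972199]
meas -1.5 -4.400000000000034
[ 482.31745123 -159.98634482   54.        ] [ 631.90833152 -188.62318819   54.        ] [ 557.11289138 -174.30476651   54.        ] 152.30725611243645
along y -36.084177426345846 along x -0.6445719487359662
pred [array([283.43245416, 282.61700353]), array([283.57146754, 192.61565888])]
```

View pics/w14c.png

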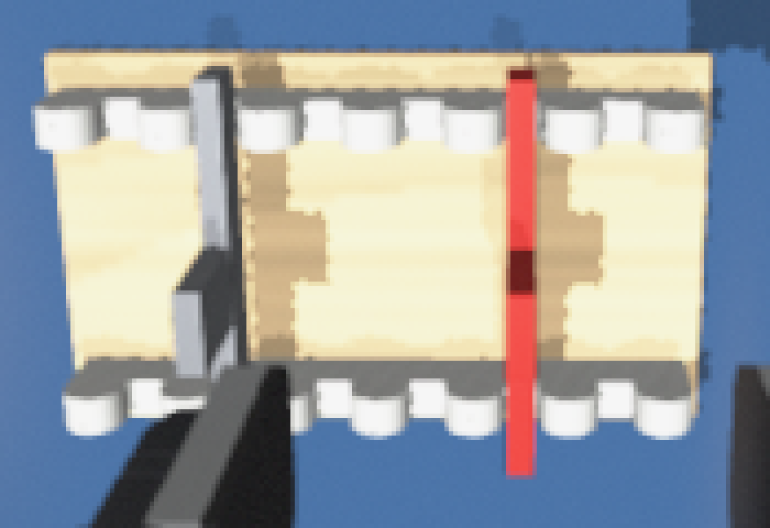

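```bash
python3 -c "
from rig import *
s=get_state();print(s['clock'],s['grip_width'],s['joint_vel'])
print(job_done())"
```

```text
14.1833 0.6010663375608437 [ 0.00274379  0.04421976  0.02380026 -0.00087824  0.00182799  0.00090428]
the job is handed in; nothing more can be done
None
```

I opened the press by two full screw turns and moved the red stop bar one notch away from the press. I handed in at 14.2 s, with the gripper open and well clear of everything.

**Press:** The wheel ran idle for about 0.36 turn before the screw engaged, so I led the crank about 852° counter-clockwise in all. The collar's yellow mark finished within about 2° of its start angle after two turns. In the side camera the platen corner moved up 4.4 px, and 24 mm should give 4.4 px. The same corner moved 1.5 px sideways instead of the expected 0.7 px, which I put down to how well I could read that edge.

**Red bar:** It went from the notch pair at tray y = 90 mm to the one at 54 mm. I measured a 36.1 mm shift, and it sits within about 1 mm of centred across the tray. It bottomed at the same gripper height as at the start, with about 8 N of contact. It stands parallel to the notches in the last pictures.

**Left alone:** The grey bar, tin, jar, cup and palette knife looked unmoved in the last pictures, judged by eye only.

**Disagreements:** Before I grasped the bar, one measurement of its tab top was about 9 mm too high and 5–10 mm off sideways, because I misread the top camera picture. I discarded it and used the wrist camera, which agreed with the side camera within 1 px.

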